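# Set up the tea vacuum packer with a fingertip

## Task

Get the tea packer ready for the next batch of bags: with a fingertip, stroke the sealing-time dial (the knurled knob beside the rocker switch) round until it clicks in with its pointer line at the long mark, and switch the machine on by pressing down the raised half of the rocker. Do not pinch or straddle the knob with the gripper, and leave the other dial and the things standing around the machine alone.

Things in the scene. Friction and masses are not known exactly. Their poses are not given: they have to be found in the camera images.
- packer: Fixed steel tabletop vacuum packer, 270 mm deep (x), 360 mm wide (y). Origin on the table under its centre; own x axis runs from its front (facing the robot) to its back, y to its left. The front of its top is a level control deck 90 mm above the table; a closed lid 24 mm higher begins 17 mm in front of the centre, with a 120 mm wide finger lip to 32 mm. The controls stand in a row at x = -85 mm.
- seal_dial_top (a point): Centre of the flat top of the sealing-time dial, on its vertical axis, at packer y = -40 mm: a black knurled knob, 48 mm across, 17 mm high, top 20 mm above the deck; white flush pointer line. Does not give when pushed; a fingertip pressing 5 to 15 N against the rim or on the top near it turns it. A grasp point within 12 mm of the axis and under 30 mm above the top counts as pinching.
- seal_dial (a joint): Its angle, rad, growing clockwise from above. Spring detents every 0.524 rad (30 deg) from 0 to 3.142, stops at both ends; past half-way it snaps on; a click takes 0.03 N m. Seven white marks round it, the long one at 2.094, where the pointer points along the packer's +x (at value j it points 2.094 - j counter-clockwise of that). Starts one to three clicks short of the long mark.
- power_switch (a joint): Angle of the rocker switch, rad: 0 = off, 0.40 = on; it snaps over past half-way and stays. Off, its front half stands up (end 7 mm above the other half, which lies level, 7 mm above the deck); on, the front half lies level. Pivot at packer x = -85, y = -128 mm, 88 mm to the right of the sealing-time dial.
- power_press (a point): Where to press the rocker: middle of the upper face of its front half, 10 mm in front of the pivot. Black rocker, 36 mm long (along the packer's x), 26 mm wide. Off, this point is 11 mm above the deck; it goes down 4 mm as the rocker tips over, against about 5 N.
- vac_dial (a joint): Angle of the other dial (vacuum time): the same knob, scale and detents, at packer y = 50 mm, 90 mm to the left of the sealing-time dial. To be left as it is.
- vac_dial_top (a point): Centre of the flat top of the vacuum-time dial. Left of it stands a round gauge, 50 mm across, 8 mm high.
- tall_tin_mid (a point): Bystander: middle of a loose round steel tea tin, 64 mm across, 110 mm high, upright to the left of the packer.
- low_tin_mid (a point): Bystander: middle of a loose round steel tea tin, 72 mm across, 65 mm high, upright to the right of the packer.
- scoop_mid (a point): Bystander: middle of a loose wooden tea scoop, 160 mm long, 40 mm wide, 15 mm high, lying in front of the packer.
- carton_mid (a point): Bystander: middle of a small loose cardboard carton, 75 x 105 x 60 mm high, in front of the packer to the right.

How it is judged:
By the outcome, as a careful person would: the job done as asked, in the order asked, and still so for the second after the job is handed in, with the robot touching nothing.
It also fails if it takes over 48 s, if anything falls off the work surface, if the arm or the gripper's body presses on something with over 40 N, if the wrist force passes 120 N, or if a joint passes its speed limit or range.

## Robot

A 7-joint arm with a two-finger parallel gripper is mounted at the origin on the work surface. World frame = base frame: x ahead of the robot, y to its left, z up, the work surface at z = 0. Lengths are in mm, angles in rad, forces in N, time in s.
With the tool pointing down it reaches from about 400 to 875 mm from the base axis. Payload 4.4 kg.
Tool frame: the origin (TCP) lies midway between the tips of the shut fingers; the grasp point (between the pads) lies 19 mm behind it; z points along the fingers, y is the direction in which the jaws open and shut (so a half turn about z gives the same grasp; the last joint's range is limited). The gripper opens to 85 mm and grips with 20 to 120 N. Pads are 22 mm wide; open, the fingers measure 114 mm over their backs; the gripper's body (76 mm by 85 mm) begins 54 mm behind the grasp point. The pads swing forward as they close: fully open they stand 13 mm farther back than shut.
Start: joints at [1.19, 0.628, 0.038, 1.517, -0.027, 0.996, -0.02], TCP at [201.285, -618.063, 231.313] pointing down, gripper open.
Joint ranges: [-3.06, 3.06], [-0.37, 2.12], [-1.25, 1.32], [0.18, 2.47], [-1.1, 4.24], [0.23, 1.98], [-2.94, 2.94]. Speed limits (rad/s): [2.57, 2.57, 3.14, 3.14, 3.14, 3.14, 3.14].

## Interface

Orientations are given as [roll, pitch, yaw] about the fixed x, y, z axes, in that order (R = Rz(yaw) Ry(pitch) Rx(roll)).
In Python, from cell import * gives the robot as it stands. The module is installed in compiled form; this text tells all that it offers.
- The arm moves only by the tool move_arm, never from a script. Its argument "series" is a list of rows, each a list of 2 entries, a list of its own where there are three numbers: the shift along the tool's x, y, z in m, then the turn about the tool's z in rad. In form: [[[x, y, z], yaw], ...]. A call has 1 to 5 rows; each row is the pose to reach, as a shift and turn from the pose measured when the call began, along the tool's axes at that moment; what a row does not reach only later rows make up. A row lasts 1/8 s, in which the tool goes at most 62.5 mm and 10.7 degrees, less where a joint would pass 70% of its speed; a pose out of reach is approached as far as the arm can. A call with a gripper value outside its range is refused whole. "claw" is the opening, from 0 (shut) to 1 (fully open), set as the call begins (left out, the last holds). The fingers move at their own pace and stop on an object; the grip force is fixed at half the most. Time passes only in rows, so rows that repeat a pose let the fingers close. It gives the time, the measured TCP pose, the force and the opening at its end, in the units of the state.
- read_state(): the state, without advancing time (a new reading comes with each control period).
- get_image(name): name is "side" or "top" or "wrist"; returns the picture (420x560x3 uint8, blue, green, red); there is no depth.
- camera_model(name): a dict with "fov_y" (degrees; the focal length in pixels is half the picture's height over the tangent of half this angle, whatever the lens; pixels are square), "cx", "cy" (the principal point, pixels), "pose" (4x4, takes a point from camera to world coordinates); the wrist camera has in their place "tool_from_camera" (4x4, takes a point from camera to tool coordinates, whose origin is the TCP and whose axes are the flange's). Camera axes: x right, y down, z forward; pixel columns grow to the right and rows downward; lengths in mm; the calibration is good to about 2 mm. A picture is of the moment at which its call begins: read the wrist's pose just before it. camera_model takes no time and is no camera call.
- finish_job(): hands the job in, once; it reports no verdict.
The state is a dict: "clock": time; "qpos": joint angles; "qd": joint speeds; "tau": joint torques, N m; "eef_pos": TCP position; "tool_rot": TCP orientation; "force": force on the tool from outside, world axes, zero at the start; "torque": the same for the moment, N m; "width": finger opening in mm.
Only numpy, scipy, OpenCV 4.12 (cv2) and the standard library are available. Lean on these libraries where they do the work, as an engineer would, in place of code of your own. Each camera call takes 0.05 s, during which the arm holds its last target. There are 200 camera calls.

## Working session

There is one attempt and no reset: what is moved stays moved. The work goes in short steps, Python scripts to look and compute and a tool call to move; the robot and the scene stay as the last step left them, time stands still between calls to the robot, and variables do not carry over. Pictures are saved under pics/ and viewed, about 8 in all and at most 12, crops included, and the job is handed in when it is done.

Besides the shell and the picture viewer there is one more tool, called as name([rows], argument=value, ...), one row to a line, values as JSON. move_arm: Moves the arm, as the interface text tells. Its arguments: {"type":"object","properties":{"series":{"type":"array"},"claw":{"type":"number"}},"required":["series"]}

```bash
mkdir -p pics; python3 - <<'E'
from cell import *
import cv2
s=read_state();print(s)
for n in("side","top"):
    cv2.imwrite(f"pics/{n}0.png",get_image(n)); print(n,camera_model(n))
print(camera_model("wrist"))
E
```

```text
{'clock': 0.0, 'qpos': array([ 1.19019067,  0.62932401,  0.03843003,  1.51837679, -0.02697851,
        0.9962935 , -0.02000401]), 'qd': array([ 0.00066212, -0.0008314 , -0.00156335, -0.00050999, -0.00277091,
       -0.00139455,  0.00189258]), 'tau': array([ 2.06353790e-03, -5.63400078e+01,  1.22658357e+00, -1.93443042e+01,
        1.08663263e-02,  1.05409470e-02,  9.79473526e-06]), 'eef_pos': array([ 201.09477788, -617.45211295,  230.40039587]), 'tool_rot': array([-3.13970903e+00,  3.49228749e-05,  3.14822829e-01]), 'force': array([-0.2499188 , -0.49721878,  0.80113124]), 'torque': array([-0.02457466, -0.01113642, -0.06574926]), 'width': 85.49399652882882}
side {'fov_y': 56.8695086918447, 'cx': 273.27599065941416, 'cy': 207.563669819078, 'pose': array([[-9.48090994e-01, -2.10546186e-01,  2.38314437e-01,
         3.47717437e+02],
       [-3.17595877e-01,  6.64662490e-01, -6.76281475e-01,
         5.71404246e+02],
       [-1.60101818e-02, -7.16864058e-01, -6.97029121e-01,
         6.43323803e+02],
       [ 0.00000000e+00,  0.00000000e+00,  0.00000000e+00,
         1.00000000e+00]])}
to
[... 175 characters left out ...]
,
       [-9.99744803e-01, -6.74599521e-03, -2.15597038e-02,
         3.56253236e+01],
       [ 2.19323735e-02, -6.11680326e-02, -9.97886488e-01,
         1.42248512e+03],
       [ 0.00000000e+00,  0.00000000e+00,  0.00000000e+00,
         1.00000000e+00]])}
{'fov_y': 60.88266423032028, 'cx': 286.1856612549131, 'cy': 213.38677575971988, 'tool_from_camera': array([[ 6.73619798e-04, -9.59823201e-01, -2.80604649e-01,
         7.11277905e+01],
       [ 9.99999711e-01,  5.47428696e-04,  5.28091177e-04,
         8.64289511e-02],
       [-3.53263127e-04, -2.80604924e-01,  9.59823292e-01,
        -1.42789081e+02],
       [ 0.00000000e+00,  0.00000000e+00,  0.00000000e+00,
         1.00000000e+00]])}
```

View pics/top0.png

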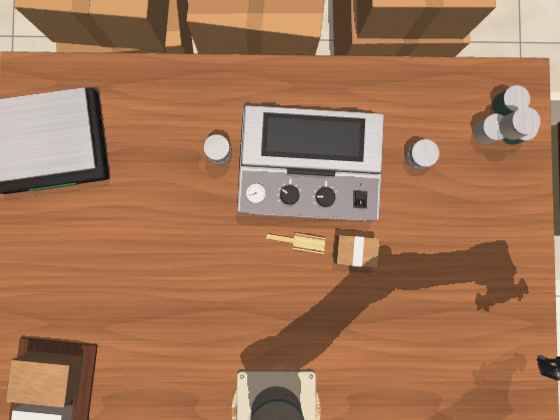

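View pics/side0.png

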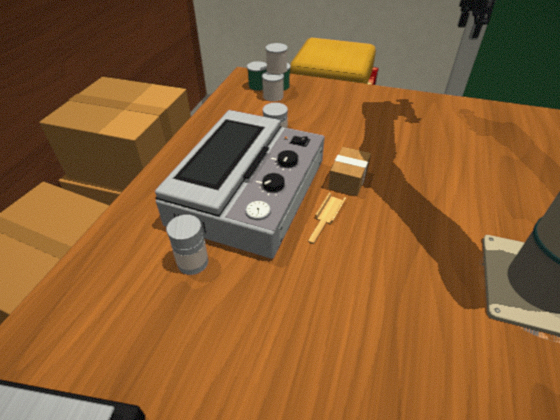

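The top view shows the packer around (310,165), vacuum dial (290,194), sealing dial (326,196), rocker (361,199), carton (358,251) and scoop (300,243). The side view agrees. Next I enlarge the controls.

```bash
cat > h.py <<'E'
from cell import *
import numpy as np, cv2
from scipy.spatial.transform import Rotation as R
def cam(n,s=None):
    m=camera_model(n); f=210/np.tan(np.radians(m["fov_y"]/2))
    if n=="wrist":
        T=np.eye(4);T[:3,:3]=R.from_euler("xyz",s["tool_rot"]).as_matrix();T[:3,3]=s["eef_pos"]
        P=T@m["tool_from_camera"]
    else: P=m["pose"]
    return f,m["cx"],m["cy"],P
def w(n,u,v,z,s=None):
    f,cx,cy,P=cam(n,s); d=P[:3,:3]@np.array([(u-cx)/f,(v-cy)/f,1]); o=P[:3,3]
    return (o+d*(z-o[2])/d[2])
def px(n,p,s=None):
    f,cx,cy,P=cam(n,s); q=P[:3,:3].T@(np.array(p)-P[:3,3]); return np.array([cx+f*q[0]/q[2],cy+f*q[1]/q[2]])
E
python3 - <<'E'
from h import *
a=cv2.imread("pics/top0.png")[175:225,230:390]; b=cv2.imread("pics/side0.png")[120:220,240:340]
a=cv2.resize(a,None,fx=5,fy=5,interpolation=cv2.INTER_CUBIC);cv2.imwrite("pics/topc.png",a)
for n,u,v,z in[("vac",290,194,110),("seal",326,196,110),("rock",361,199,97),("fl",238,214,90),("fr",380,220,90),("carton",358,251,60),("scoop",296,242,15),("tinR",425,153,65),("tinL",217,149,110)]: print(n,w("top",u,v,z).round(1))
E
```

```text
vac [560.  -30.7 110. ]
seal [ 555.7 -120.1  110. ]
rock [ 549.7 -209.6   97. ]
fl [510.4  98.4  90. ]
fr [ 497.5 -258.7   90. ]
carton [ 418.6 -208.1   60. ]
scoop [440.2 -51.8  15. ]
tinR [ 672.4 -382.4   65. ]
tinL [670.8 151.1 110. ]
```

View pics/topc.png

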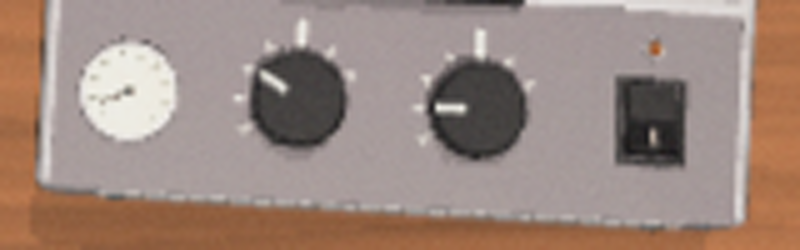

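move_arm([
  [[0.045,-0.035,0],0.06],
  [[0.09,-0.07,0],0.13],
  [[0.135,-0.105,0],0.19],
  [[0.18,-0.14,0],0.25],
  [[0.225,-0.175,0],0.314],
], claw=0)

```text
clock: 0.72
eef_pos: [361.6, -379.7, 230.6]
tool_rot: [-3.14, 0.001, -0.001]
force: [1.0, -0.9, 0.4]
width: 0.2
```

move_arm([
  [[0.032,-0.046,0],0],
  [[0.064,-0.092,0],0],
  [[0.096,-0.138,0],0],
  [[0.128,-0.184,0],0],
  [[0.158,-0.23,0],0],
])

```text
clock: 1.35
eef_pos: [520.7, -148.2, 230.7]
tool_rot: [-3.14, 0.001, -0.001]
force: [0.5, -0.6, 0.5]
width: -0.1
```

```bash
python3 - <<'E'
from h import *
s=read_state();print(s["eef_pos"],s["tool_rot"],s["qd"].round(3))
cv2.imwrite("pics/w1.png",get_image("wrist"))
np.save("s1.npy",np.r_[s["eef_pos"],s["tool_rot"]])
E
```

```text
[ 520.73494258 -148.19050666  230.72476201] [-3.13966208e+00  9.22304782e-04 -1.18634688e-03] [-0.752  0.153 -0.028 -0.291  0.01   0.131 -0.791]
```

View pics/w1.png

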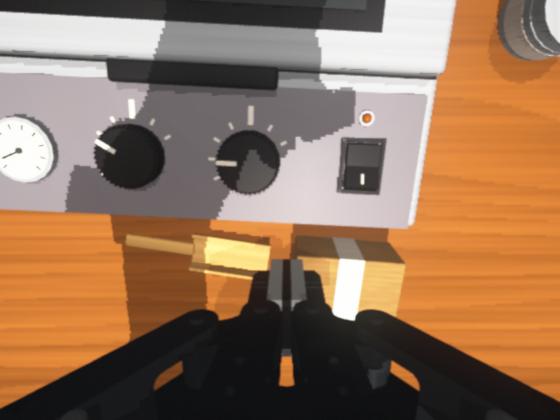

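The wrist view shows the sealing dial at about (248,161), pointer left (three clicks short), the vacuum dial at (130,155), and the rocker at (361,166) with its lit mark at (361,179). The shut fingertips are at (287,265). All agree with the top view.

```bash
python3 - <<'E'
from h import *
a=np.load("s1.npy");s=dict(eef_pos=a[:3],tool_rot=a[3:])
S=w("wrist",248,161,108,s);V=w("wrist",130,155,108,s);K=w("wrist",361,166,97,s)
print("seal",S,"vac",V,"rock",K,np.linalg.norm((S-V)[:2]),np.linalg.norm((S-K)[:2]))
print("pointer tip",w("wrist",217,162.5,110,s),"mark",w("wrist",251,107,90,s),w("wrist",251,123,90,s))
print("corners",w("wrist",408,228,90,s))
print("yaw",np.degrees(np.arctan2(-(V-K)[0],(V-K)[1])))
t=read_state();print(t["eef_pos"],t["qd"].round(3),t["clock"])
E
```

```text
seal [ 554.71600936 -119.89440848  108.        ] vac [559.17185135 -32.78129228 108.        ] rock [ 549.27004794 -206.25734694   97.        ] 87.2270000780665 86.5344765630939
pointer tip [553.89781705 -97.20393332 110.        ] mark [ 593.20945287 -121.47708968   90.        ] [ 581.40698429 -121.14397813   90.        ]
corners [ 496.17486475 -250.0355932    90.        ]
yaw -3.2668291206828175
[ 525.63716959 -138.93225992  230.60537252] [ 0.044 -0.014 -0.029  0.031 -0.013 -0.016  0.148] 1.4
```

move_arm([
  [[0.016,-0.032,0.03],0],
  [[0.016,-0.032,0.07],0],
  [[0.016,-0.032,0.105],0],
  [[0.016,-0.032,0.105],0],
  [[0.016,-0.032,0.105],0],
])

```text
clock: 2.02
eef_pos: [542.3, -106.4, 126.9]
tool_rot: [-3.134, -0.004, 0.009]
force: [0.2, -1.4, 0.2]
width: -0.1
```

```bash
python3 - <<'E'
from h import *
s=read_state();print(s["eef_pos"],s["tool_rot"],s["qd"].round(3),s["force"])
im=get_image("wrist");cv2.imwrite("pics/w2.png",im)
for n,p in dict(seal=[554.6,-119.6,110],vac=[559,-30.5,110],rock=[549.8,-207.5,97],tip=s["eef_pos"]).items(): print(n,px("wrist",p,s))
E
```

```text
[ 542.29658117 -106.39513886  126.86806432] [-3.13383954 -0.00448328  0.00889799] [-0.002 -0.021  0.004 -0.011 -0.001 -0.003 -0.   ] [ 0.20335891 -1.42640207  0.21585935]
seal [313.98973957 238.47656922]
vac [125.7863738  227.52346711]
rock [483.50175583 240.57125653]
tip [285.64196824 277.68600612]
```

View pics/w2.png

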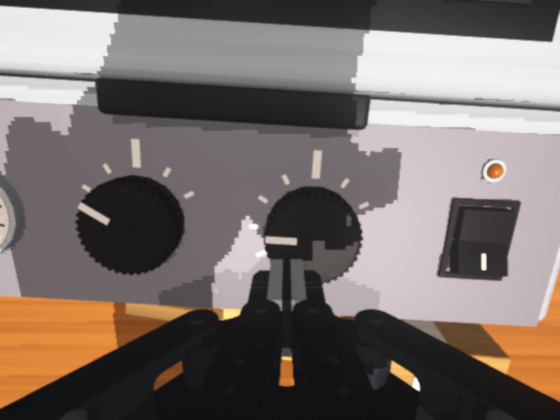

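The wrist view shows the sealing dial centred at (312,236), the vacuum dial at (130,225), the rocker at (479,238) and the tips at (287,272). That is within 1.5 mm of prediction, so I descend.

move_arm([
  [[0,0,0.006],0],
  [[0,0,0.012],0],
  [[0,0,0.016],0],
  [[0,0,0.016],0],
])

```text
clock: 2.58
eef_pos: [542.4, -106.3, 110.9]
tool_rot: [-3.134, -0.005, 0.009]
force: [-0.2, -0.1, 0.0]
width: 0.0
```

move_arm([
  [[0,0,0.001],0],
  [[0,0,0.002],0],
  [[0,0,0.002],0],
])

```text
clock: 2.95
eef_pos: [542.7, -106.3, 110.0]
tool_rot: [-3.134, -0.006, 0.009]
force: [-3.3, 0.1, 9.6]
width: 0.1
```

move_arm([
  [[0.0023,-0.0018,0.0012],0],
  [[0.0047,-0.0033,0.0012],0],
  [[0.0073,-0.0043,0.0012],0],
  [[0.0101,-0.0049,0.0012],0],
  [[0.0129,-0.0051,0.0012],0],
])

```text
clock: 3.58
eef_pos: [555.5, -102.0, 110.0]
tool_rot: [-3.135, -0.006, 0.008]
force: [-1.8, -0.9, 7.2]
width: 0.1
```

move_arm([
  [[0.0029,-0.0005,0.0013],0],
  [[0.0057,0.0002,0.0013],0],
  [[0.0083,0.0013,0.0013],0],
  [[0.0106,0.0028,0.0013],0],
  [[0.0134,0.0052,0.0013],0],
])

```text
clock: 4.2
eef_pos: [568.7, -107.1, 110.0]
tool_rot: [-3.135, -0.006, 0.008]
force: [-2.2, -0.0, 9.6]
width: -0.1
```

move_arm([
  [[0,0,-0.01],0],
  [[-0.02,0,-0.02],0],
  [[-0.045,0,-0.03],0],
  [[-0.045,0,-0.03],0],
  [[-0.045,0,-0.03],0],
])

```text
clock: 4.82
eef_pos: [524.8, -107.5, 140.0]
tool_rot: [-3.135, -0.008, 0.008]
force: [-0.3, 0.8, -0.8]
width: 0.1
```

```bash
python3 - <<'E'
from h import *
s=read_state();print(s["eef_pos"],s["force"])
im=get_image("wrist");p=px("wrist",[555,-119,105],s);print(p)
u,v=p.round().astype(int);u0,v0=max(u-200,0),max(v-90,0);print(u0,v0)
cv2.imwrite("pics/w3.png",cv2.resize(im[v0:v+80,u0:u+200],None,fx=2,fy=2))
E
```

```text
[ 524.76227716 -107.49915184  140.0190189 ] [-0.26741363  0.76692449 -0.84040782]
[309.22581268 193.25084022]
109 103
```

View pics/w3.png

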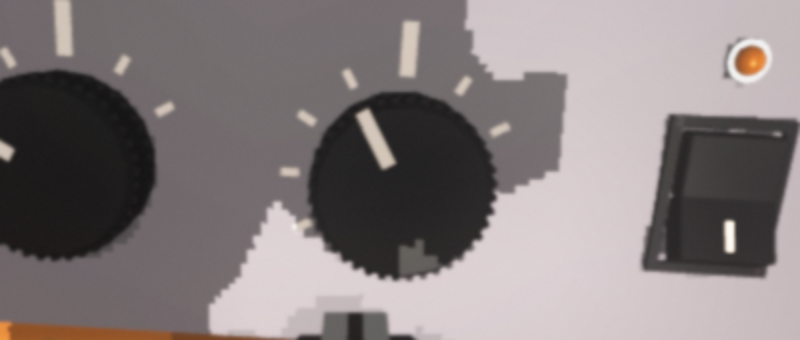

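The crop shows the sealing pointer at the mark just left of the long one, at (375,135) in the crop, so two clicks are done and one remains. The vacuum dial has not moved. One more short stroke.

move_arm([
  [[0.012,-0.0025,0],0],
  [[0.0243,-0.0052,0.01],0],
  [[0.0243,-0.0052,0.02],0],
  [[0.0243,-0.0052,0.028],0],
  [[0.0243,-0.0052,0.028],0],
])

```text
clock: 5.5
eef_pos: [548.5, -101.9, 111.1]
tool_rot: [-3.134, -0.006, 0.008]
force: [0.0, 0.3, 0.5]
width: -0.0
```

move_arm([
  [[0,0,0.001],0],
  [[0,0,0.002],0],
  [[0,0,0.003],0],
  [[0,0,0.003],0],
])

```text
clock: 6.0
eef_pos: [548.4, -102.0, 109.9]
tool_rot: [-3.134, -0.006, 0.007]
force: [-3.2, 1.5, 13.5]
width: -0.1
```

move_arm([
  [[0.0024,-0.0007,0.0014],0],
  [[0.005,-0.0012,0.0014],0],
  [[0.0075,-0.0013,0.0014],0],
  [[0.0101,-0.001,0.0014],0],
  [[0.0132,-0.0002,0.0014],0],
])

```text
clock: 6.62
eef_pos: [561.3, -102.3, 110.0]
tool_rot: [-3.135, -0.006, 0.007]
force: [-2.9, -1.0, 9.6]
width: 0.0
```

move_arm([
  [[0,0,-0.01],0],
  [[-0.01,0.02,-0.025],0],
  [[-0.03,0.05,-0.035],0],
  [[-0.042,0.068,-0.035],0],
  [[-0.042,0.068,-0.035],0],
])

```text
clock: 7.25
eef_pos: [518.5, -172.6, 144.9]
tool_rot: [-3.136, -0.006, 0.003]
force: [-0.3, 0.8, -0.0]
width: 0.1
```

```bash
python3 - <<'E'
from h import *
s=read_state();print(s["eef_pos"],s["force"])
im=get_image("wrist");p=px("wrist",[555,-119,105],s);print(p,px("wrist",[549.8,-207.5,97],s))
cv2.imwrite("pics/w4.png",im)
E
```

```text
[ 518.51921137 -172.63870857  144.90400115] [-0.33398983  0.75067964 -0.04829036]
[183.16500889 178.6366508 ] [350.55709405 186.19861547]
```

View pics/w4.png

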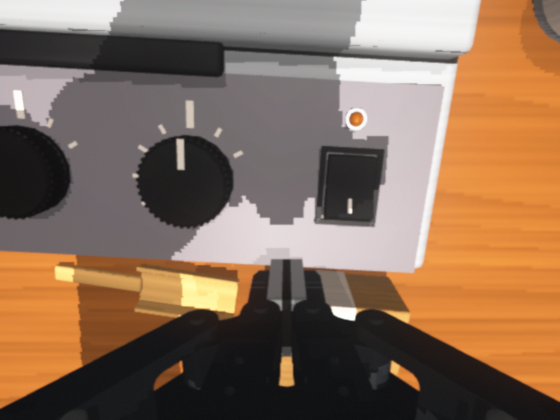

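The sealing pointer now runs from (180,138) to (181,170), and the long mark from (190,101) to (189,127). The rocker is at (350,185), mark at (350,206). I check the pointer angle numerically.

```bash
python3 - <<'E'
from h import *
s=read_state()
g=lambda a,b,z:(lambda A,B:(A.round(1),B.round(1),np.degrees(np.arctan2(*(A-B)[[1,0]])).round(1)))(w("wrist",*a,z,s),w("wrist",*b,z,s))
print("pointer",g((180.2,138),(181,170),110)); print("mark",g((190,101),(189.5,127),90)); print("deck R edge",g((443,85),(415,271),90)); print("deck front",g((0,250),(415,271),90))
print("rocker press (z101)",w("wrist",350,202,101,s),"pivot",w("wrist",350,186,95,s))
im=get_image("wrist");cv2.imwrite("pics/w5.png",cv2.resize(im[85:240,120:400],None,fx=2.8,fy=2.8,interpolation=cv2.INTER_CUBIC))
E
```

```text
pointer (array([ 577. , -118.7,  110. ]), array([ 561.2, -117.9,  110. ]), np.float64(-2.8))
mark (array([ 594.8, -119.4,   90. ]), array([ 581.4, -118.2,   90. ]), np.float64(-5.0))
deck R edge (array([ 603.6, -252. ,   90. ]), array([ 497.9, -248.5,   90. ]), np.float64(-1.9))
deck front (array([ 5.092e+02, -1.000e-01,  9.000e+01]), array([ 497.9, -248.5,   90. ]), np.float64(87.4))
rocker press (z101) [ 543.11031606 -205.11663218  101.        ] pivot [ 550.66129156 -205.69099372   95.        ]
```

View pics/w5.png

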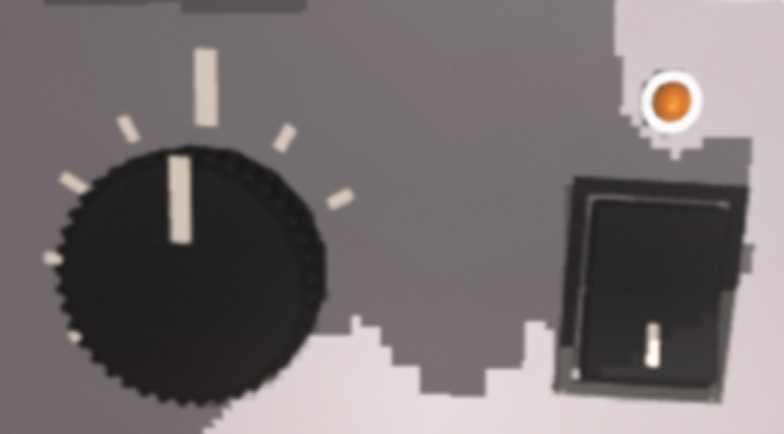

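The pointer is at -2.8°, which matches the packer axis at about -2.5°. The dial is in its detent at the long mark, so I go to the rocker.

move_arm([
  [[0.0205,0.034,0],0],
  [[0.0205,0.034,0.015],0],
  [[0.0205,0.034,0.035],0],
  [[0.0205,0.034,0.035],0],
  [[0.0205,0.034,0.035],0],
])

```text
clock: 7.98
eef_pos: [541.5, -202.6, 109.6]
tool_rot: [-3.134, -0.007, 0.008]
force: [-0.5, 0.6, 0.5]
width: 0.4
```

move_arm([
  [[0,0,0.003],0],
  [[0,0,0.006],0],
  [[0,0,0.009],0],
  [[0,0,0.011],0],
  [[0,0,0.011],0],
])

```text
clock: 8.6
eef_pos: [541.6, -202.5, 98.4]
tool_rot: [-3.134, -0.007, 0.008]
force: [-0.7, 0.2, -0.3]
width: -0.1
```

move_arm([
  [[0,0,0.001],0],
  [[0,0,0.002],0],
  [[0,0,0.0025],0],
  [[0,0,0.0025],0],
])

```text
clock: 9.1
eef_pos: [542.0, -202.6, 97.4]
tool_rot: [-3.134, -0.009, 0.008]
force: [-1.8, 1.4, 11.7]
width: -0.2
```

move_arm([
  [[0,0,-0.02],0],
  [[-0.015,-0.02,-0.04],0],
  [[-0.025,-0.035,-0.06],0],
  [[-0.025,-0.035,-0.06],0],
  [[-0.025,-0.035,-0.06],0],
])

```text
clock: 9.72
eef_pos: [516.6, -168.9, 157.1]
tool_rot: [-3.134, -0.009, 0.008]
force: [0.5, -0.2, -0.3]
width: 0.3
```

```bash
python3 - <<'E'
from h import *
s=read_state();print(s["eef_pos"],s["force"])
im=get_image("wrist");cv2.imwrite("pics/w6.png",im)
cv2.imwrite("pics/top1.png",cv2.resize(get_image("top")[90:280,190:450],None,fx=3,fy=3))
E
```

```text
[ 516.55824758 -168.85707605  157.07149905] [ 0.46075708 -0.23010817 -0.29913838]
```

View pics/w6.png

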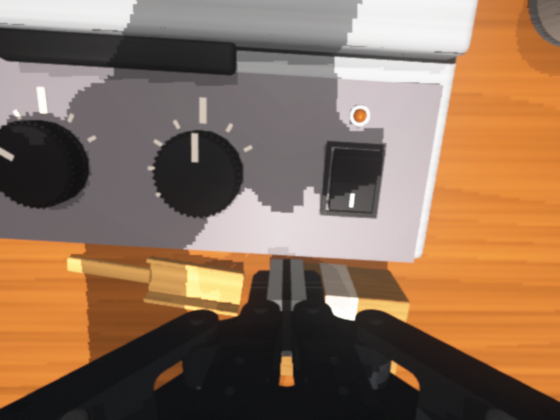

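The dial is still at the long mark (195,148). The rocker at (352,180) needs a closer look.

```bash
python3 - <<'E'
import cv2,numpy as np
f=lambda n,y,x:cv2.resize(cv2.convertScaleAbs(cv2.imread(f"pics/{n}.png")[y:y+90,x:x+75],alpha=2),None,fx=5,fy=5,interpolation=cv2.INTER_CUBIC)
cv2.imwrite("pics/cmp.png",np.hstack([f("w4",140,313),f("w6",135,315)]))
E
```

```text
(no output)
```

View pics/cmp.png

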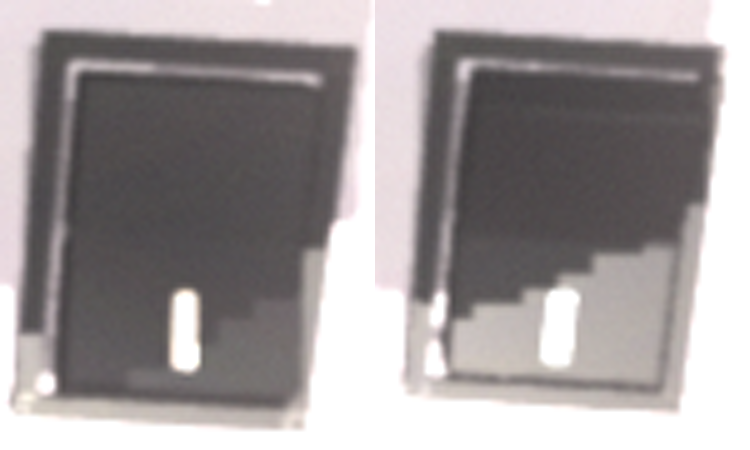

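View pics/top1.png

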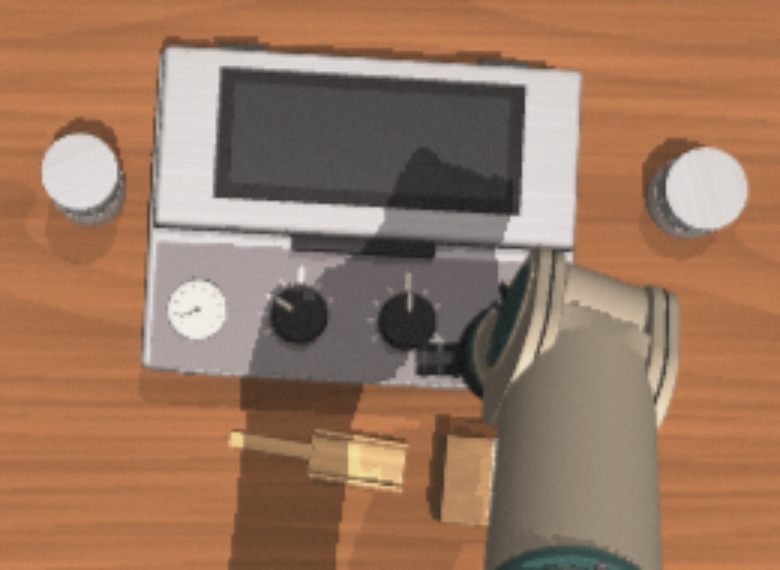

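The before/after crop shows the rocker changed. The front half now lies level, the gap in front of it is closed, and the far half has risen, with an edge visible at (590,110). In the top view the sealing pointer is at the long mark (409,290), the vacuum dial still points as before, and the tins, scoop and carton have not moved. The arm is clear of everything, so I hand in.

```bash
python3 -c "
from cell import *
print(finish_job())"
```

```text
the job is handed in; nothing more can be done
None
```

The sealing-time dial is clicked in at the long mark and the packer is switched on. I handed the job in with the arm clear of everything, at about 10 s on the clock.

- **Dial:** I stroked it clockwise with the shut fingertips, pressing about 7 to 14 N on the top near the rim, about 18 mm off the axis. The first 90° stroke gave only two of the three clicks, so I added a short second stroke for the last one. The pointer then measured -2.8°, against a packer axis of about -2.5°. My reading of the long mark itself was -5.0°, off by about 2°, which I put down to how short that mark is in the picture.
- **Switch:** I pressed the raised front half until it tipped over, then pushed to about 12 N to make sure. It stopped at 97.4 mm, against 97 mm expected when on. The close-up shows the front half level and the back half raised.
- **Everything else:** In the last pictures the vacuum dial, tins and scoop look unmoved. The carton does too, though the arm hid part of it in the last top view.

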